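# Seat the ball-footed optics stage on its kinematic base

### The arm

A 7-joint arm with a two-finger parallel gripper is mounted at the origin on the work surface. World frame = base frame: x ahead of the robot, y to its left, z up, the work surface at z = 0. Lengths are in mm, angles in rad, forces in N, time in s.
With the tool pointing down it reaches from about 400 to 850 mm from the base axis. Payload 4.4 kg.
Tool frame: the origin (TCP) lies on the centre line of the jaws, within the pads' length; the fingertips stand 14 mm ahead of it and the grasp point (between the pads) lies 5 mm behind it; z points along the fingers, y is the line along which they close (so a half turn about z gives the same grasp; the last joint's range is limited). The gripper opens to 94 mm and grips with 3 to 60 N. Pads are 16 mm wide; open, the fingers measure 119 mm over their backs; the gripper's body (75 mm by 177 mm) begins 78 mm behind the grasp point.
Start: joints at [1.102, 0.628, 0.038, 1.517, -0.027, 0.996, -0.02], TCP at [254.826, -597.981, 219.478] pointing down, gripper open.
Joint ranges: [-3.06, 3.06], [-0.37, 2.12], [-1.25, 1.32], [0.18, 2.47], [-1.1, 4.24], [0.23, 1.98], [-2.94, 2.94]. Speed limits (rad/s): [2.57, 2.57, 3.14, 3.14, 3.14, 3.14, 3.14].

### API

Orientations are given as a rotation vector (axis times angle).
In Python, from plant import arm, cams gives the robot as it stands.
- The arm moves only by the tool send_rows, never from a script. Its argument "increments" is a list of rows, each an object with "delta_pos": the shift along the tool's x, y, z in cm, a list of three; "dr": the turn, a rotation vector about the tool's x, y, z in rad, a list of three; "fingers": the opening, from 0 (shut) to 1 (fully open). A call has 1 to 20 rows; each row shifts and turns the commanded pose from where the row before left it, along the tool's axes as they then stand; what a row does not reach is not made up. A row lasts 1/10 s, in which the tool goes at most 50 mm and 8.59 degrees, less where a joint would pass 70% of its speed; a pose out of reach is approached as far as the arm can. A call is refused whole if a number of a shift passes 5 or a number of a turn 0.15, either way. A call with a gripper value outside its range is refused whole. The fingers move at their own pace and stop on an object; "newtons" is the grip in N (left out, the last holds). Time passes only in rows, so rows that do not move let the fingers close. It gives the time, the measured TCP pose, the force, the opening and the grip force at its end, in the units of the state.
- arm.read_state(): the state, without advancing time (a new reading comes with each control period).
- cams.grab_frame(name): name is "side" or "top"; returns a dict with "color" (420x560x3 uint8, red, green, blue), "mtx" (3x3 intrinsics, pixels), "rvec" (rotation vector, rad) and "tvec" (3), from world to camera coordinates, as OpenCV has them. Camera axes: x right, y down, z forward; pixel columns grow to the right and rows downward; lengths in mm; the calibration is good to about 2 mm. A picture is of the moment at which its call begins. There is no depth.
- arm.job_done(): hands the job in; it is judged then, once.
The state is a dict: "time": time; "joint_positions": joint angles; "joint_vel": joint speeds; "joint_efforts": joint torques, N m; "tcp_pos": TCP position; "tool_rot": TCP orientation; "contact_force": force on the tool from outside, world axes, zero at the start; "torque": the same for the moment, N m; "finger_gap": finger opening in mm; "grasp_force": force on a finger pad.
Only numpy, scipy, OpenCV 4.12 (cv2) and the standard library are available. Lean on these libraries where they do the work, as an engineer would, in place of code of your own. Each camera call takes 0.05 s, during which the arm holds its last target. There are 200 camera calls.

### The job

Slide the wooden cover of the storage case back along the case, without lifting it off, until both pockets are open. One pocket holds the T-shaped stage top with three ball feet: lift it out upright and set it gently on the grey metal base, long leg of the T over the cone, so that all three balls are fully home in the cone, the groove and on the flat seat. Let go of it, leave the cover on the case's back ledge, and leave everything else where it is.

Things in the scene. Friction and masses are not known exactly. Their poses are not given: they have to be found in the camera images.
- case_top (a point): fixed wooden storage case, 232 x 210 x 64 mm high; this point is 64 mm above the bench (rim height), over the middle of its pocket part. x points from the pockets to the back ledge, y left, z up. Two open-topped pockets, centred at y = +51 and -51 mm, each 100 (x) x 96 (y) mm inside, 58 mm deep. The level ledge, at rim height, runs from x = 56 to 170 mm; a stop lip 8 mm high ends it
- cover_grip (a point): loose plywood cover, 112 (x) x 206 (y) x 5 mm, about 0.25 kg, lying over both pockets; slides on the case (about 2 N), up to about 114 mm along the case's +x to the stop lip. This point is the centre of the black grip bar on its middle: 14 mm thick (x), 60 mm long (y), 26 mm high, so 13 mm above the plate's upper face. z up
- stage_center (a point): stage top: T-shaped aluminium plate on three 16 mm ball feet, 86 x 66 x 52 mm high, about 0.28 kg, in one of the pockets, yaw varies. Point: 26 mm above the balls' underside. x along the rib to the end of the long leg, y left, z up. Plate's upper face 2 mm below this point; black grip rib on it 40 mm long (x), 12 mm thick (y), up to 26 mm above this point, centred in x and y
- foot_nose (a point): centre of the ball foot under the end of the T's long leg (32 mm along the stage's +x from stage_center, 18 mm below it); belongs in the cone
- foot_left (a point): centre of the ball foot under the left end of the T's bar (x -18, y +22 mm from stage_center, 18 mm below it); belongs in the groove
- foot_right (a point): centre of the ball foot under the right end of the T's bar (x -18, y -22 mm from stage_center, 18 mm below it); belongs on the flat seat
- seat_cone (a point): where the ball's centre lies when home in the conical seat, 25.7 mm above the bench, on the fixed grey base (100 x 88 x 12 mm with three steel seats). The cone's mouth is 20 mm wide, level with this point, in a round puck 29 mm wide; walls slope 55 degrees. x axis: the base's x, from the groove and flat side towards the cone; z up
- seat_groove (a point): where the centre of a ball lies when home in the V groove, 25.7 mm above the bench, x -50, y +22 mm from the cone; the groove is a block 28 mm long that runs towards the cone, mouth 20 mm wide level with this point, walls slope 55 degrees
- seat_flat (a point): where the centre of a ball lies when standing on the middle of the flat seat, 25.7 mm above the bench, x -50, y -22 mm from the cone; the seat is a low disc 25 mm wide, its top 17.7 mm above the bench
- weight_center (a point): bystander: round brass weight, 48 mm wide and 39 mm high with a small knob, in the other pocket; the point is its centre. Leave it there
- beaker: bystander: glass beaker, 80 mm wide, 115 mm high, standing on the bench; origin under its centre
- tumbler: bystander: red bottle with black cap, 68 mm wide, 190 mm high, standing on the bench; origin under its centre
Not all that is in view belongs to the job. Of the things shaped like the part that bears cover_grip, the wooden one is meant.

How it is judged:
By the outcome, as a careful person would: the job done as asked, in the order asked, and still so for the second after the job is handed in, with the robot touching nothing.
It also fails if it takes over 54 s, if anything falls off the work surface, if the arm or the gripper's body presses on something with over 40 N, if the wrist force passes 120 N, or if a joint passes its speed limit or range.

## Working session

There is one attempt and no reset: what is moved stays moved. The work goes in short steps, Python scripts to look and compute and a tool call to move; the robot and the scene stay as the last step left them, time stands still between calls to the robot, and variables do not carry over. Pictures are saved under pics/ and viewed, at most 12 in all, crops included, and the job is handed in when it is done.

Besides the shell and the picture viewer there is one more tool, called after "Call:" in YAML: its name, and indented under it one key for each argument. send_rows: Moves the arm, as the interface text tells. Its arguments: {"type":"object","properties":{"increments":{"type":"array","items":{"type":"object","properties":{"delta_pos":{"type":"array","items":{"type":"number"}},"dr":{"type":"array","items":{"type":"number"}},"fingers":{"type":"number"}}}},"newtons":{"type":"number"}},"required":["increments"]}

```bash
ls; mkdir -p pics
python3 - <<'E'
from plant import arm,cams
import cv2
for n in("side","top"):
    f=cams.grab_frame(n); cv2.imwrite(f"pics/{n}0.png",f["color"][:,:,::-1])
    print(n,f["mtx"].tolist(),f["rvec"],f["tvec"])
print(arm.read_state())
E
```

```text
pics
side [[515.9917180817139, 0.0, 275.30349089239746], [0.0, 515.9917180817139, 205.86563626605363], [0.0, 0.0, 1.0]] [ 0.60870627 -2.72574634  1.03262946] [ 453.22611172  242.36117109 1227.34790067]
top [[414.3638394071472, 0.0, 287.2469706913937], [0.0, 414.3638394071472, 213.7473982719531], [0.0, 0.0, 1.0]] [ 2.12782127 -2.11497361  0.20801496] [ -13.94570245  543.43956799 1200.41538983]
{'time': 0.1, 'joint_positions': array([ 1.10219037,  0.62924926,  0.03845846,  1.51824346, -0.02698514,
        0.99632559, -0.01999483]), 'joint_vel': array([-0.0010145 , -0.00223599, -0.00055991, -0.00268365,  0.00060768,
        0.00084363, -0.00045369]), 'joint_efforts': array([ 9.66387379e-04, -5.50785041e+01,  1.14688050e+00, -1.87114745e+01,
       -5.21653052e-02,  1.92179019e-02,  8.61691228e-05]), 'tcp_pos': array([ 254.59212504, -597.44077887,  218.65701612]), 'tool_rot': array([-3.07645905e+00, -6.28128331e-01,  5.93230775e-04]), 'contact_force': array([-0.05320353, -0.04154789,  0.39751455]), 'torque': array([-0.02114497, -0.03789976,  0.01658509]), 'grasp_force': 0.0, 'finger_gap': 93.81573045830608}
```

View pics/side0.png

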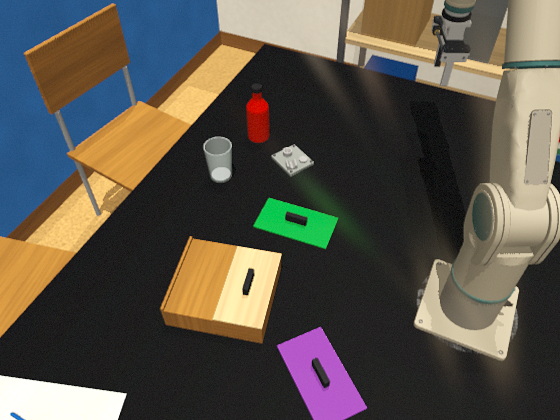

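View pics/top0.png

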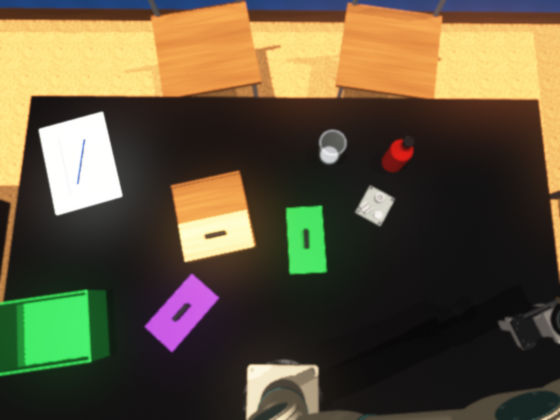

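The top view shows three candidates for the cover: wooden at (216,234), green at (306,239) and purple at (181,312). In the side view they are at (248,281), (296,218) and (321,373). I choose the wooden one on the case. The grey base is at top (376,206), side (292,159). Next I'll check both in enlarged crops.

Run:
```python
import cv2,numpy as np
s=cv2.imread("pics/side0.png");t=cv2.imread("pics/top0.png")
def c(im,x,y,w,h,k): return cv2.resize(im[y:y+h,x:x+w],None,fx=k,fy=k,interpolation=cv2.INTER_CUBIC)
# left: case crops, 4x top; 3x side
a=c(t,165,165,95,100,4); b=c(s,155,230,130,115,3)
cv2.imwrite("pics/case.png",np.hstack([cv2.copyMakeBorder(a,0,0,0,20,0),cv2.copyMakeBorder(b,0,400-345,0,0,0)]))
a=c(t,350,178,50,54,8); b=c(s,266,138,52,42,7)
cv2.imwrite("pics/base.png",np.hstack([a,cv2.copyMakeBorder(b,0,432-294,0,0,0)]))
```

```text
(no output)
```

View pics/case.png

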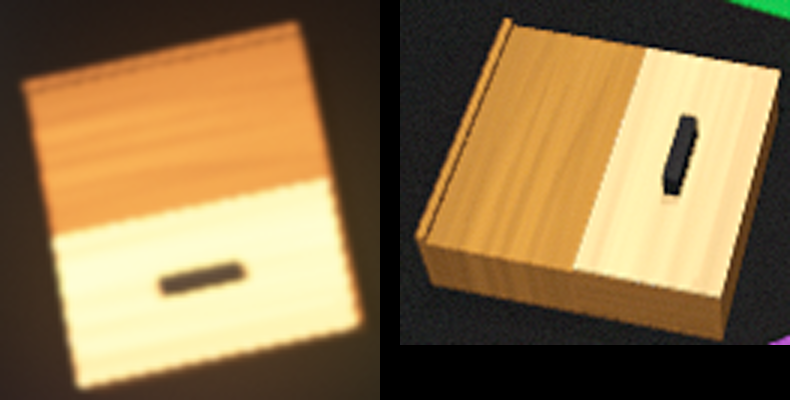

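View pics/base.png

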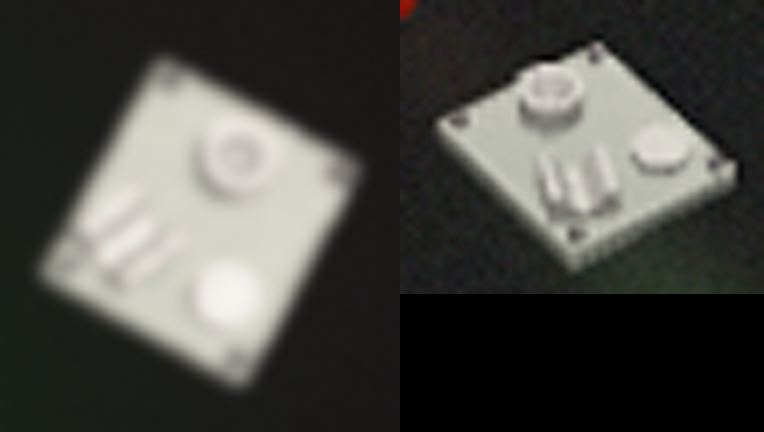

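```bash
cat > h.py <<'E'
import numpy as np,cv2
from scipy.optimize import least_squares
K={'side':np.array([[515.9917,0,275.3035],[0,515.9917,205.8656],[0,0,1]]),'top':np.array([[414.36384,0,287.24697],[0,414.36384,213.7474],[0,0,1]])}
R={'side':np.array([0.60870627,-2.72574634,1.03262946]),'top':np.array([2.12782127,-2.11497361,0.20801496])}
T={'side':np.array([453.22611172,242.36117109,1227.34790067]),'top':np.array([-13.94570245,543.43956799,1200.41538983])}
def proj(n,P): return cv2.projectPoints(np.array(P,float).reshape(-1,1,3),R[n],T[n],K[n],None)[0][:,0]
def crop(px,x0,y0,k,dx=0): # crop pixel -> image pixel
    p=np.array(px,float)-[dx,0]; return (p+.5)/k-.5+[x0,y0]
def fit(obs,p0,extra=0):
    """obs: {cam:(model pts with flag, px)}; params x,y,yaw(,x-offset for flagged); z is world"""
    def res(p):
        r=[]
        for n,(M,px) in obs.items():
            M=np.array(M,float); X=M[:,:2].copy()
            if extra: X[:,0]+=p[3]*M[:,3]
            c,s=np.cos(p[2]),np.sin(p[2]); W=X@np.array([[c,s],[-s,c]])+p[:2]
            r.append(proj(n,np.c_[W,M[:,2]])-px)
        return np.vstack(r).ravel()
    s=least_squares(res,p0,loss='soft_l1'); return s.x,res(s.x).reshape(-1,2)
E
python3 - <<'E'
from h import *
np.set_printoptions(precision=2,suppress=True)
M=[[-56,103,69],[-56,-103,69],[56,-103,69],[56,103,69],[176,105,72],[176,-105,72]]
t=crop([(78,388),(363,325),(331,180),(52,237),(25,80),(299,22)],165,165,4)
s=crop([(721,297),(780,71),(646,47),(574,270),(417,237),(506,19)],155,230,3,400)
G=[[0,0,95]]
for o in({'top':(M,t),'side':(M,s)},{'top':(M,t)},{'side':(M,s)}):
    p,r=fit(o,[500,200,0.1]); print('case',p,'\n',r.T)
B=[[0,0,25.7,0],[-50,22,25.7,0],[-50,-22,17.7,0],[0,44,12,1],[0,-44,12,1],[-100,-44,12,1],[-100,44,12,1]]
t=crop([(239,153),(130,232),(226,293),(163,55),(362,160),(245,390),(40,275)],350,178,8)
s=crop([(551,88),(580,180),(662,147),(437,124),(597,42),(737,168),(573,260)],266,138,7,400)
for o in({'top':(B,t),'side':(B,s)},{'top':(B,t)},{'side':(B,s)}):
    p,r=fit(o,[600,-250,0,25],1); print('base',p,'\n',r.T)
E
```

```text
case [475.43 199.21   0.23] 
 [[ 0.75 -1.3  -0.91  0.76 -0.14 -0.25 -0.09 -0.02  0.12 -0.54 -0.16  0.47]
 [-0.56 -0.13 -0.32  0.22  1.11  1.05 -0.3  -0.04  0.25 -1.01 -0.03  0.2 ]]
case [475.9  199.17   0.22] 
 [[ 0.66 -1.34 -0.77  0.84  0.14  0.07]
 [-0.86 -0.1  -0.33 -0.12  0.74  1.  ]]
case [475.16 199.4    0.23] 
 [[ 0.13 -0.06  0.05 -0.37 -0.06  0.35]
 [-0.22 -0.02  0.38 -0.81  0.3   0.42]]
base [ 604.07 -298.45   -0.51   23.86] 
 [[ 0.22  0.22  0.3  -0.21 -0.23  0.01  0.55 -0.27 -0.36 -0.36 -0.34 -0.04
   0.01 -0.1 ]
 [ 0.22  0.62  0.33  0.44  0.61 -0.84 -0.1   0.4  -0.54  0.13  0.09  0.4
   0.39 -0.53]]
base [ 604.98 -298.32   -0.51   23.28] 
 [[ 0.17  0.13  0.19 -0.3  -0.36 -0.21  0.37]
 [-0.06  0.29  0.04  0.29  0.54 -0.97 -0.31]]
base [ 603.25 -298.61   -0.5    24.69] 
 [[-0.   -0.01 -0.05 -0.22  0.01  0.15  0.12]
 [ 0.44 -0.5   0.14  0.03  0.28  0.21 -0.66]]
```

```bash
cat > go.py <<'E'
import sys,numpy as np
from scipy.spatial.transform import Rotation as Ro
from plant import arm
np.set_printoptions(precision=3,suppress=True)
def plan(*wps):
    """wps: (x,y,z,yaw) of tool x; prints tool-frame shift cm then the turn, from measured pose"""
    s=arm.read_state(); p=s['tcp_pos']; r=Ro.from_rotvec(s['tool_rot']).as_matrix()
    yaw=np.arctan2(r[1,0],r[0,0])
    print('t',s['time'],'p',p,'yaw %.3f'%yaw,'zaxis',r[:,2],'F',s['contact_force'],'gap %.1f grip %.1f'%(s['finger_gap'],s['grasp_force']),'q',s['joint_positions'])
    for x,y,z,w in wps:
        M=Ro.from_euler('z',yaw).as_matrix()@np.diag([1,-1,-1])
        d=M.T@(np.array([x,y,z])-p)/10; print('shift cm',d,'then dr_z %.3f'%(yaw-w)); p=np.array([x,y,z]); yaw=w
if __name__=='__main__': plan(*[tuple(map(float,a.split(','))) for a in sys.argv[1:]])
E
python3 go.py 470,-220,250,.4 475.4,199.2,160,1.80
```

```text
t 0.1 p [ 254.592 -597.441  218.657] yaw 0.403 zaxis [-0.001  0.002 -1.   ] F [-0.053 -0.042  0.398] gap 93.8 grip 0.0 q [ 1.102  0.629  0.038  1.518 -0.027  0.996 -0.02 ]
shift cm [ 34.613 -26.279  -3.134] then dr_z 0.003
shift cm [ 16.822 -38.401   9.   ] then dr_z -1.400
```

Call:
send_rows:
  increments:
    - {"delta_pos": [3.46, -2.63, -0.31], "dr": [0, 0, 0], "fingers": 1}
    - {"delta_pos": [3.46, -2.63, -0.31], "dr": [0, 0, 0], "fingers": 1}
    - {"delta_pos": [3.46, -2.63, -0.31], "dr": [0, 0, 0], "fingers": 1}
    - {"delta_pos": [3.46, -2.63, -0.31], "dr": [0, 0, 0], "fingers": 1}
    - {"delta_pos": [3.46, -2.63, -0.31], "dr": [0, 0, 0], "fingers": 1}
    - {"delta_pos": [3.46, -2.63, -0.31], "dr": [0, 0, 0], "fingers": 1}
    - {"delta_pos": [3.46, -2.63, -0.31], "dr": [0, 0, 0], "fingers": 1}
    - {"delta_pos": [3.46, -2.63, -0.31], "dr": [0, 0, 0], "fingers": 1}
    - {"delta_pos": [3.46, -2.63, -0.31], "dr": [0, 0, 0], "fingers": 1}
    - {"delta_pos": [3.46, -2.63, -0.31], "dr": [0, 0, 0], "fingers": 1}
    - {"delta_pos": [1.68, -3.84, 0.5], "dr": [0, 0, 0], "fingers": 1}
    - {"delta_pos": [1.68, -3.84, 0.5], "dr": [0, 0, 0], "fingers": 1}
    - {"delta_pos": [1.68, -3.84, 0.5], "dr": [0, 0, 0], "fingers": 1}
    - {"delta_pos": [1.68, -3.84, 0.5], "dr": [0, 0, 0], "fingers": 1}
    - {"delta_pos": [1.68, -3.84, 0.5], "dr": [0, 0, 0], "fingers": 1}
    - {"delta_pos": [1.68, -3.84, 0.5], "dr": [0, 0, 0], "fingers": 1}
    - {"delta_pos": [1.68, -3.84, 0.5], "dr": [0, 0, 0], "fingers": 1}
    - {"delta_pos": [1.68, -3.84, 0.5], "dr": [0, 0, 0], "fingers": 1}
    - {"delta_pos": [1.68, -3.84, 0.5], "dr": [0, 0, 0], "fingers": 1}
    - {"delta_pos": [1.68, -3.84, 0.5], "dr": [0, 0, 0], "fingers": 1}

```text
time: 2.1
tcp_pos: [473.7, 200.3, 200.1]
tool_rot: [3.078, 0.628, -0.001]
contact_force: [-0.2, 0.0, 0.0]
finger_gap: 94.1
grasp_force: 0.0
```

Call:
send_rows:
  increments:
    - {"delta_pos": [0, 0, 0], "dr": [0, 0, -0.14], "fingers": 1}
    - {"delta_pos": [0, 0, 0], "dr": [0, 0, -0.14], "fingers": 1}
    - {"delta_pos": [0, 0, 0], "dr": [0, 0, -0.14], "fingers": 1}
    - {"delta_pos": [0, 0, 0], "dr": [0, 0, -0.14], "fingers": 1}
    - {"delta_pos": [0, 0, 0], "dr": [0, 0, -0.14], "fingers": 1}
    - {"delta_pos": [0, 0, 0], "dr": [0, 0, -0.14], "fingers": 1}
    - {"delta_pos": [0, 0, 0], "dr": [0, 0, -0.14], "fingers": 1}
    - {"delta_pos": [0, 0, 0], "dr": [0, 0, -0.14], "fingers": 1}
    - {"delta_pos": [0, 0, 0], "dr": [0, 0, -0.14], "fingers": 1}
    - {"delta_pos": [0, 0, 0], "dr": [0, 0, -0.14], "fingers": 1}
    - {"delta_pos": [0, 0, 0], "dr": [0, 0, 0], "fingers": 1}

```text
time: 3.2
tcp_pos: [473.8, 198.4, 200.1]
tool_rot: [-1.949, -2.463, 0.001]
contact_force: [-0.5, 0.9, 0.1]
finger_gap: 94.0
grasp_force: 0.0
```

```bash
python3 go.py 475.4,199.2,88,1.80
```

```text
t 3.2 p [473.843 198.426 200.127] yaw 1.803 zaxis [-0.001  0.    -1.   ] F [-0.463  0.911  0.081] gap 94.0 grip 0.0 q [-0.135  0.492 -0.457  1.906  0.291  0.81  -0.516]
shift cm [ 0.04   0.169 11.213] then dr_z 0.003
```

Call:
send_rows:
  increments:
    - {"delta_pos": [0.04, 0.17, 2.5], "dr": [0, 0, 0], "fingers": 1}
    - {"delta_pos": [0, 0, 2.5], "dr": [0, 0, 0], "fingers": 1}
    - {"delta_pos": [0, 0, 2.5], "dr": [0, 0, 0], "fingers": 1}
    - {"delta_pos": [0, 0, 2.0], "dr": [0, 0, 0], "fingers": 1}
    - {"delta_pos": [0, 0, 1.2], "dr": [0, 0, 0], "fingers": 1}
    - {"delta_pos": [0, 0, 0.6], "dr": [0, 0, 0], "fingers": 0.5}
    - {"delta_pos": [0, 0, 0], "dr": [0, 0, 0], "fingers": 0}
    - {"delta_pos": [0, 0, 0], "dr": [0, 0, 0], "fingers": 0}
    - {"delta_pos": [0, 0, 0], "dr": [0, 0, 0], "fingers": 0}
    - {"delta_pos": [0, 0, 0], "dr": [0, 0, 0], "fingers": 0}
    - {"delta_pos": [0, 0, 0], "dr": [0, 0, 0], "fingers": 0}
    - {"delta_pos": [0, 0, 0], "dr": [0, 0, 0], "fingers": 0}
  newtons: 15

```text
time: 4.4
tcp_pos: [475.8, 199.5, 87.8]
tool_rot: [1.949, 2.463, 0.001]
contact_force: [0.1, 0.3, 0.5]
finger_gap: 41.4
grasp_force: 0.0
```

Call:
send_rows:
  increments:
    - {"delta_pos": [0, 0, 0.1], "dr": [0, 0, 0], "fingers": 0}
    - {"delta_pos": [0, 0, 0], "dr": [0, 0, 0], "fingers": 0}
    - {"delta_pos": [0, 0, 0], "dr": [0, 0, 0], "fingers": 0}
    - {"delta_pos": [0, 0, 0], "dr": [0, 0, 0], "fingers": 0}
    - {"delta_pos": [0, 0, 0], "dr": [0, 0, 0], "fingers": 0}

```text
time: 4.9
tcp_pos: [475.7, 199.5, 86.4]
tool_rot: [1.949, 2.464, 0.0]
contact_force: [0.6, -1.0, -1.9]
finger_gap: 13.8
grasp_force: 15.0
```

Call:
send_rows:
  increments:
    - {"delta_pos": [0, 0.3, 0], "dr": [0, 0, 0], "fingers": 0}
    - {"delta_pos": [0, 0.6, 0], "dr": [0, 0, 0], "fingers": 0}
    - {"delta_pos": [0, 1.0, 0], "dr": [0, 0, 0], "fingers": 0}
    - {"delta_pos": [0, 1.0, 0], "dr": [0, 0, 0], "fingers": 0}
    - {"delta_pos": [0, 1.0, 0], "dr": [0, 0, 0], "fingers": 0}
    - {"delta_pos": [0, 1.0, 0], "dr": [0, 0, 0], "fingers": 0}
    - {"delta_pos": [0, 1.0, 0], "dr": [0, 0, 0], "fingers": 0}
    - {"delta_pos": [0, 1.0, 0], "dr": [0, 0, 0], "fingers": 0}
    - {"delta_pos": [0, 1.0, 0], "dr": [0, 0, 0], "fingers": 0}
    - {"delta_pos": [0, 1.0, 0], "dr": [0, 0, 0], "fingers": 0}
    - {"delta_pos": [0, 1.0, 0], "dr": [0, 0, 0], "fingers": 0}
    - {"delta_pos": [0, 0.7, 0], "dr": [0, 0, 0], "fingers": 0}
    - {"delta_pos": [0, 0.4, 0], "dr": [0, 0, 0], "fingers": 0}
    - {"delta_pos": [0, 0.2, 0], "dr": [0, 0, 0], "fingers": 0}
    - {"delta_pos": [0, 0, 0], "dr": [0, 0, 0], "fingers": 0}

```text
time: 6.4
tcp_pos: [585.0, 225.3, 86.5]
tool_rot: [1.949, 2.463, 0.001]
contact_force: [-2.3, -0.4, 2.3]
finger_gap: 13.7
grasp_force: 15.0
```

Call:
send_rows:
  increments:
    - {"delta_pos": [0, 0, 0], "dr": [0, 0, 0], "fingers": 0.6}
    - {"delta_pos": [0, 0, 0], "dr": [0, 0, 0], "fingers": 0.6}
    - {"delta_pos": [0, 0, 0], "dr": [0, 0, 0], "fingers": 0.6}
    - {"delta_pos": [0, 0, -1.5], "dr": [0, 0, 0], "fingers": 0.6}
    - {"delta_pos": [0, 0, -3], "dr": [0, 0, 0], "fingers": 0.6}
    - {"delta_pos": [0, 0, -4], "dr": [0, 0, 0], "fingers": 0.6}
    - {"delta_pos": [-1, 0, -4], "dr": [0, 0, 0], "fingers": 0.6}
    - {"delta_pos": [-4, 0, -2], "dr": [0, 0, 0], "fingers": 0.6}
    - {"delta_pos": [-4, 0, 0], "dr": [0, 0, 0], "fingers": 0.6}
    - {"delta_pos": [-4, 0, 0], "dr": [0, 0, 0], "fingers": 0.6}
    - {"delta_pos": [-4, 0, 0], "dr": [0, 0, 0], "fingers": 0.6}
    - {"delta_pos": [-4, 0, 0], "dr": [0, 0, 0], "fingers": 0.6}
    - {"delta_pos": [-2, 0, 0], "dr": [0, 0, 0], "fingers": 0.6}
    - {"delta_pos": [0, 0, 0], "dr": [0, 0, 0], "fingers": 0.6}

```text
time: 7.8
tcp_pos: [638.4, -3.6, 232.3]
tool_rot: [1.956, 2.455, -0.002]
contact_force: [0.4, 0.7, -0.0]
finger_gap: 56.4
grasp_force: 0.0
```

Run:
```python
from plant import arm,cams
import cv2,numpy as np
f={n:cams.grab_frame(n)["color"][:,:,::-1] for n in("side","top")}
for n in f: cv2.imwrite(f"pics/{n}1.png",f[n])
def c(im,x,y,w,h,k): return cv2.resize(im[y:y+h,x:x+w],None,fx=k,fy=k,interpolation=cv2.INTER_CUBIC)
a=c(f["top"],165,165,95,100,4); b=c(f["side"],155,230,130,115,3)
cv2.imwrite("pics/case1.png",np.hstack([cv2.copyMakeBorder(a,0,0,0,20,0),cv2.copyMakeBorder(b,0,400-345,0,0,0)]))
```

```text
(no output)
```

View pics/case1.png

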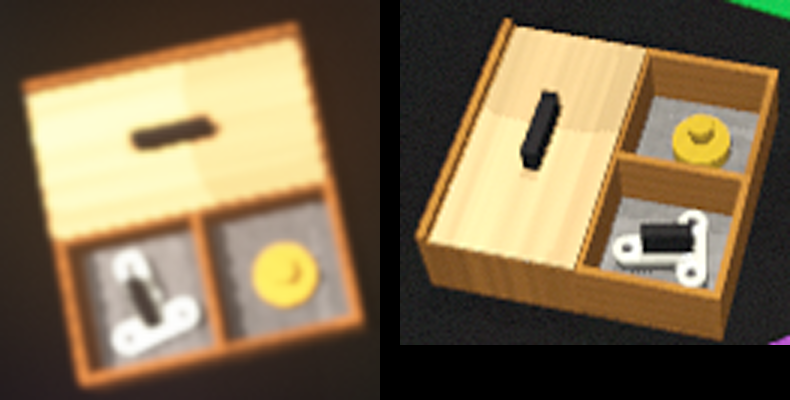

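The cover now rests on the ledge. The stage is in the left (+y) pocket, at crop (150,300) top and (665,245) side, with its nose pointing towards the ledge. The brass weight is in the right pocket. I'll enlarge the stage.

Run:
```python
import cv2,numpy as np
def c(im,x,y,w,h,k): return cv2.resize(im[y:y+h,x:x+w],None,fx=k,fy=k,interpolation=cv2.INTER_CUBIC)
a=c(cv2.imread("pics/top1.png"),188,223,32,36,12); b=c(cv2.imread("pics/side1.png"),222,296,40,32,10)
cv2.imwrite("pics/stage1.png",np.hstack([a,cv2.copyMakeBorder(b,0,432-320,0,0,0)]))
```

```text
(no output)
```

View pics/stage1.png

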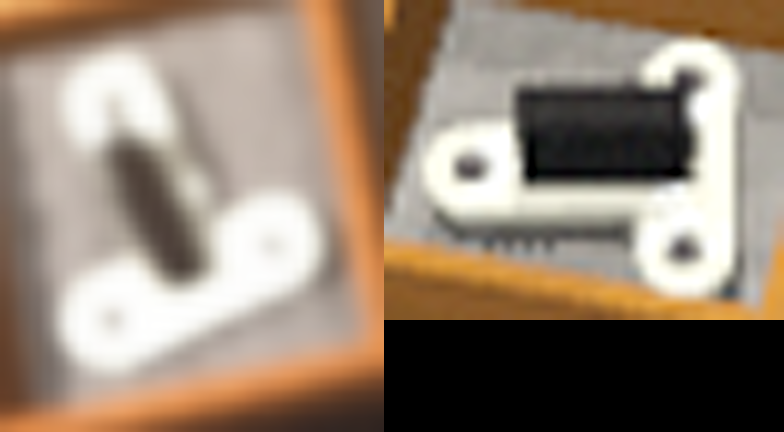

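```bash
python3 - <<'E'
from h import *
np.set_printoptions(precision=2,suppress=True)
M=[[32,0,30],[-18,22,30],[-18,-22,30]]
t=crop([(115,97),(115,318),(270,243)],188,223,12); s=crop([(471,166),(683,247),(690,80)],222,296,10,384)
for o in({'top':(M,t),'side':(M,s)},{'top':(M,t)},{'side':(M,s)}):
    p,r=fit(o,[470,240,0.3]); print(p,'\n',r.T)
    c,s_=np.cos(.228),np.sin(.228); d=p[:2]-[475.4,199.2]; print('in case frame',c*d[0]+s_*d[1],-s_*d[0]+c*d[1],'rel yaw',p[2]-.228)
E
python3 go.py 470,250,120,2.1
```

```text
[463.46 249.05   0.45] 
 [[ 0.38  0.12  0.57 -0.22 -0.01 -0.21]
 [ 0.44 -0.13 -0.05  0.11  0.37  0.21]]
in case frame -0.35848195298214947 51.26205361603684 rel yaw 0.2189598388285954
[463.71 250.15   0.45] 
 [[ 0.03 -0.25  0.21]
 [ 0.36 -0.21 -0.12]]
in case frame 0.12673347760194353 52.27681272913479 rel yaw 0.21841790510367007
[463.43 248.37   0.45] 
 [[-0.07  0.14 -0.08]
 [-0.11  0.13 -0.02]]
in case frame -0.5427088011386161 50.60410379411936 rel yaw 0.21956463998719136
t 7.9 p [637.511   2.395 232.314] yaw 1.803 zaxis [ 0.001  0.001 -1.   ] F [1.252 1.065 0.234] gap 56.4 grip 0.0 q [ 0.219  0.629 -0.452  1.531  0.3    1.049 -0.075]
shift cm [ 27.949 -10.609  11.231] then dr_z -0.297
```

Call:
send_rows:
  increments:
    - {"delta_pos": [3.5, -1.41, 0], "dr": [0, 0, 0], "fingers": 0.5}
    - {"delta_pos": [3.5, -1.41, 0], "dr": [0, 0, 0], "fingers": 0.5}
    - {"delta_pos": [3.5, -1.41, 0], "dr": [0, 0, 0], "fingers": 0.5}
    - {"delta_pos": [3.5, -1.41, 0], "dr": [0, 0, 0], "fingers": 0.5}
    - {"delta_pos": [3.5, -1.41, 0], "dr": [0, 0, 0], "fingers": 0.5}
    - {"delta_pos": [3.5, -1.41, 0], "dr": [0, 0, 0], "fingers": 0.5}
    - {"delta_pos": [3.5, -1.41, 0], "dr": [0, 0, 0], "fingers": 0.5}
    - {"delta_pos": [3.5, -1.41, 0], "dr": [0, 0, 0], "fingers": 0.5}
    - {"delta_pos": [0, 0, 1], "dr": [0, 0, 0.136], "fingers": 0.5}
    - {"delta_pos": [0, 0, 1], "dr": [0, 0, 0.136], "fingers": 0.5}
    - {"delta_pos": [0, 0, 1], "dr": [0, 0, 0.136], "fingers": 0.5}
    - {"delta_pos": [0, 0, 1], "dr": [0, 0, 0.136], "fingers": 0.5}
    - {"delta_pos": [0, 0, 1], "dr": [0, 0, 0.136], "fingers": 0.5}
    - {"delta_pos": [0, 0, 1], "dr": [0, 0, 0.136], "fingers": 0.5}
    - {"delta_pos": [0, 0, 1], "dr": [0, 0, 0.136], "fingers": 0.5}
    - {"delta_pos": [0, 0, 1], "dr": [0, 0, 0.136], "fingers": 0.5}
    - {"delta_pos": [0, 0, 1], "dr": [0, 0, 0.136], "fingers": 0.5}
    - {"delta_pos": [0, 0, 1], "dr": [0, 0, 0.136], "fingers": 0.5}
    - {"delta_pos": [0, 0, 0], "dr": [0, 0, 0], "fingers": 0.5}
    - {"delta_pos": [0, 0, 0], "dr": [0, 0, 0], "fingers": 0.5}

```text
time: 9.9
tcp_pos: [462.4, 249.8, 131.9]
tool_rot: [-3.062, -0.699, -0.0]
contact_force: [0.1, 0.1, 0.3]
finger_gap: 46.9
grasp_force: 0.0
```

```bash
python3 go.py 463.5,249,47,.447
```

```text
t 9.9 p [462.386 249.783 131.933] yaw 0.449 zaxis [-0.     0.001 -1.   ] F [0.081 0.061 0.325] gap 46.9 grip 0.0 q [-0.502  0.575 -0.068  1.95   0.063  0.619 -1.732]
shift cm [0.066 0.119 8.493] then dr_z 0.002
```

Call:
send_rows:
  increments:
    - {"delta_pos": [0.07, 0.12, 1.5], "dr": [0, 0, 0], "fingers": 0.5}
    - {"delta_pos": [0, 0, 2], "dr": [0, 0, 0], "fingers": 0.5}
    - {"delta_pos": [0, 0, 2], "dr": [0, 0, 0], "fingers": 0.5}
    - {"delta_pos": [0, 0, 1.5], "dr": [0, 0, 0], "fingers": 0.5}
    - {"delta_pos": [0, 0, 1], "dr": [0, 0, 0], "fingers": 0.5}
    - {"delta_pos": [0, 0, 0.5], "dr": [0, 0, 0], "fingers": 0.5}
    - {"delta_pos": [0, 0, 0], "dr": [0, 0, 0], "fingers": 0.5}
    - {"delta_pos": [0, 0, 0], "dr": [0, 0, 0], "fingers": 0}
    - {"delta_pos": [0, 0, 0], "dr": [0, 0, 0], "fingers": 0}
    - {"delta_pos": [0, 0, 0], "dr": [0, 0, 0], "fingers": 0}
    - {"delta_pos": [0, 0, 0], "dr": [0, 0, 0], "fingers": 0}
    - {"delta_pos": [0, 0, 0], "dr": [0, 0, 0], "fingers": 0}
    - {"delta_pos": [0, 0, 0], "dr": [0, 0, 0], "fingers": 0}
  newtons: 20

```text
time: 11.2
tcp_pos: [464.8, 248.3, 46.8]
tool_rot: [-3.063, -0.691, -0.002]
contact_force: [-1.0, 2.7, 2.3]
finger_gap: 11.8
grasp_force: 20.0
```

Call:
send_rows:
  increments:
    - {"delta_pos": [0, 0, -0.3], "dr": [0, 0, 0], "fingers": 0}
    - {"delta_pos": [0, 0, -0.7], "dr": [0, 0, 0], "fingers": 0}
    - {"delta_pos": [0, 0, -1.2], "dr": [0, 0, 0], "fingers": 0}
    - {"delta_pos": [0, 0, -2], "dr": [0, 0, 0], "fingers": 0}
    - {"delta_pos": [0, 0, -3], "dr": [0, 0, 0], "fingers": 0}
    - {"delta_pos": [0, 0, -3], "dr": [0, 0, 0], "fingers": 0}
    - {"delta_pos": [0, 0, -3], "dr": [0, 0, 0], "fingers": 0}
    - {"delta_pos": [0, 0, -2], "dr": [0, 0, 0], "fingers": 0}
    - {"delta_pos": [0, 0, -1], "dr": [0, 0, 0], "fingers": 0}
    - {"delta_pos": [0, 0, 0], "dr": [0, 0, 0], "fingers": 0}
    - {"delta_pos": [0, 0, 0], "dr": [0, 0, 0], "fingers": 0}

```text
time: 12.3
tcp_pos: [463.9, 246.7, 207.9]
tool_rot: [3.064, 0.689, -0.002]
contact_force: [-0.8, 0.1, -3.1]
finger_gap: 12.1
grasp_force: 20.0
```

```bash
python3 - <<'E'
from h import *
np.set_printoptions(precision=1,suppress=True)
def tri(a,b):
    P={n:K[n]@np.c_[cv2.Rodrigues(R[n])[0],T[n]] for n in K}
    X=cv2.triangulatePoints(P['top'],P['side'],np.array(a,float).reshape(2,1),np.array(b,float).reshape(2,1)); return (X[:3]/X[3]).ravel()
print('tumbler cap',tri((408,142),(257,87)),'beaker base',tri((329,155),(220,175)))
c=np.array([604.1,-298.5]);w=-.505;u=np.array([np.cos(w),np.sin(w)]);print('stage target',c-32*u)
E
python3 go.py 576,-283,166,-.505
```

```text
tumbler cap [ 722.2 -345.   190.5] beaker base [ 751.  -144.9   -1.7]
stage target [ 576.1 -283. ]
t 12.3 p [463.941 246.657 207.914] yaw 0.443 zaxis [-0.001 -0.001 -1.   ] F [-0.817  0.062 -3.097] gap 12.1 grip 20.0 q [-0.489  0.466 -0.076  1.874  0.048  0.804 -1.719]
shift cm [-12.558  52.662   4.191] then dr_z 0.948
```

Call:
send_rows:
  increments:
    - {"delta_pos": [-0.4, 1.7, 0], "dr": [0, 0, 0], "fingers": 0}
    - {"delta_pos": [-0.84, 3.5, 0], "dr": [0, 0, 0], "fingers": 0}
    - {"delta_pos": [-0.84, 3.5, 0], "dr": [0, 0, 0], "fingers": 0}
    - {"delta_pos": [-0.84, 3.5, 0], "dr": [0, 0, 0], "fingers": 0}
    - {"delta_pos": [-0.84, 3.5, 0], "dr": [0, 0, 0], "fingers": 0}
    - {"delta_pos": [-0.84, 3.5, 0], "dr": [0, 0, 0], "fingers": 0}
    - {"delta_pos": [-0.84, 3.5, 0], "dr": [0, 0, 0], "fingers": 0}
    - {"delta_pos": [-0.84, 3.5, 0], "dr": [0, 0, 0], "fingers": 0}
    - {"delta_pos": [-0.84, 3.5, 0], "dr": [0, 0, 0], "fingers": 0}
    - {"delta_pos": [-0.84, 3.5, 0], "dr": [0, 0, 0], "fingers": 0}
    - {"delta_pos": [-0.84, 3.5, 0], "dr": [0, 0, 0], "fingers": 0}
    - {"delta_pos": [-0.84, 3.5, 0], "dr": [0, 0, 0], "fingers": 0}
    - {"delta_pos": [-0.84, 3.5, 0], "dr": [0, 0, 0], "fingers": 0}
    - {"delta_pos": [-0.84, 3.5, 0], "dr": [0, 0, 0], "fingers": 0}
    - {"delta_pos": [-0.84, 3.5, 0], "dr": [0, 0, 0], "fingers": 0}
    - {"delta_pos": [-0.4, 2.0, 0], "dr": [0, 0, 0], "fingers": 0}

```text
time: 13.9
tcp_pos: [575.3, -286.6, 206.2]
tool_rot: [3.066, 0.684, -0.006]
contact_force: [0.6, -0.1, -2.1]
finger_gap: 11.8
grasp_force: 20.0
```

Call:
send_rows:
  increments:
    - {"delta_pos": [0, 0, 0.5], "dr": [0, 0, 0.119], "fingers": 0}
    - {"delta_pos": [0, 0, 1], "dr": [0, 0, 0.119], "fingers": 0}
    - {"delta_pos": [0, 0, 1], "dr": [0, 0, 0.119], "fingers": 0}
    - {"delta_pos": [0, 0, 1], "dr": [0, 0, 0.119], "fingers": 0}
    - {"delta_pos": [0, 0, 1], "dr": [0, 0, 0.119], "fingers": 0}
    - {"delta_pos": [0, 0, 1.5], "dr": [0, 0, 0.119], "fingers": 0}
    - {"delta_pos": [0, 0, 1.5], "dr": [0, 0, 0.119], "fingers": 0}
    - {"delta_pos": [0, 0, 1.5], "dr": [0, 0, 0.119], "fingers": 0}
    - {"delta_pos": [0, 0, 0.5], "dr": [0, 0, 0], "fingers": 0}
    - {"delta_pos": [0, 0, 0], "dr": [0, 0, 0], "fingers": 0}
    - {"delta_pos": [0, 0, 0], "dr": [0, 0, 0], "fingers": 0}

```text
time: 15.0
tcp_pos: [576.8, -282.8, 113.3]
tool_rot: [-3.041, 0.788, 0.0]
contact_force: [-0.5, -1.1, -2.2]
finger_gap: 12.2
grasp_force: 20.0
```

```bash
python3 go.py 576.1,-283,75,-.505
python3 - <<'E'
from plant import arm,cams
import cv2,numpy as np
f={n:cams.grab_frame(n)["color"][:,:,::-1] for n in("side","top")}
for n in f: cv2.imwrite(f"pics/{n}2.png",f[n])
def c(im,x,y,w,h,k): return cv2.resize(im[y:y+h,x:x+w],None,fx=k,fy=k,interpolation=cv2.INTER_CUBIC)
a=c(f["top"],340,170,66,80,6); b=c(f["side"],256,118,66,66,6)
cv2.imwrite("pics/place2.png",np.hstack([a,cv2.copyMakeBorder(b,0,480-396,0,0,0)]))
E
```

```text
t 15.0 p [ 576.835 -282.831  113.35 ] yaw -0.507 zaxis [-0.  0. -1.] F [-0.475 -1.132 -2.181] gap 12.2 grip 20.0 q [ 0.294  0.748  0.2    1.639 -0.195  0.775 -1.496]
shift cm [-0.056  0.05   3.835] then dr_z -0.002
```

View pics/place2.png

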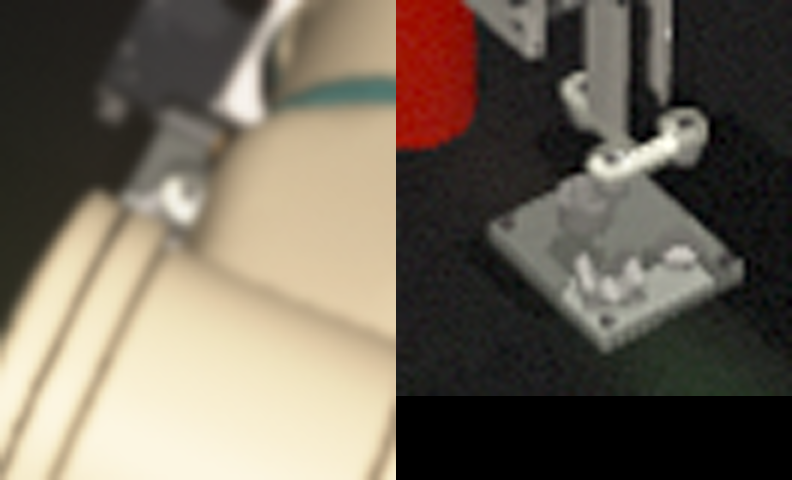

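Run:
```python
from h import *
import cv2
np.set_printoptions(precision=2,suppress=True)
M=[[32,0,96.5],[-18,22,96.5],[-18,-22,96.5]]
s=crop([(577,92),(609,158),(687,121)],256,118,6,396)
p,r=fit({'side':(M,s)},[576,-283,-.5]); print(p,'\n',r.T)
print('expected holes at tcp', (proj('side',[[576.8+32*np.cos(-.507),-282.8+32*np.sin(-.507),96.5]])))
im=cv2.imread("pics/side2.png")[128:155,280:318]; cv2.imwrite("pics/st2.png",cv2.resize(im,None,fx=18,fy=18,interpolation=cv2.INTER_CUBIC))
```

```text
[ 578.01 -284.21   -0.44] 
 [[ 0.31  0.46 -1.02]
 [-0.53  0.45  0.05]]
expected holes at tcp [[286.84 132.48]]
```

View pics/st2.png

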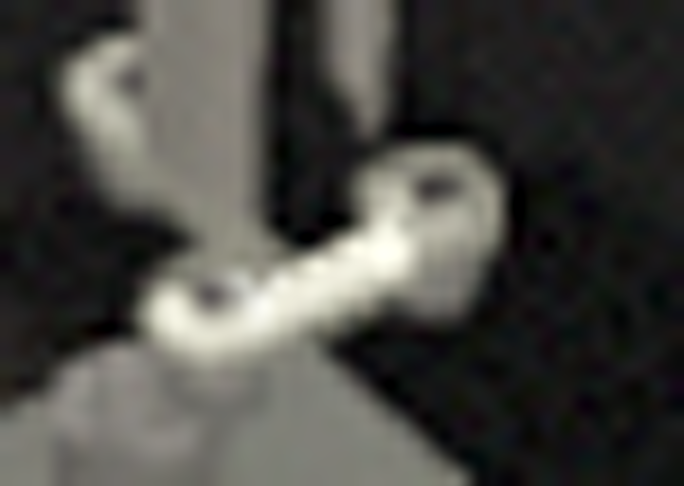

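Run:
```python
from h import *
np.set_printoptions(precision=2,suppress=True)
s=crop([(136,78),(212,292),(435,185)],280,128,18)
for z in(95,96.5,98):
    M=[[32,0,z],[-18,22,z],[-18,-22,z]]
    p,r=fit({'side':(M,s)},[576,-283,-.5]); print(z,p,'\n',r.T)
M=np.array(M);M[:,2]=96.5
print(s, proj('side',[[576.8+32*np.cos(-.507),-282.8+32*np.sin(-.507),96.5],[576.8-18*np.cos(-.507)-22*np.sin(-.507),-282.8-18*np.sin(-.507)+22*np.cos(-.507),96.5],[576.8-18*np.cos(-.507)+22*np.sin(-.507),-282.8-18*np.sin(-.507)-22*np.cos(-.507),96.5]]))
```

```text
95 [ 578.09 -288.     -0.5 ] 
 [[ 0.04  0.11 -0.15]
 [-0.14  0.11  0.03]]
96.5 [ 577.41 -286.4    -0.5 ] 
 [[ 0.04  0.1  -0.14]
 [-0.15  0.12  0.03]]
98 [ 576.73 -284.81   -0.5 ] 
 [[ 0.03  0.1  -0.12]
 [-0.16  0.13  0.03]]
[[287.08 131.86]
 [291.31 143.75]
 [303.69 137.81]] [[286.84 132.48]
 [291.04 144.68]
 [303.25 138.67]]
```

Call:
send_rows:
  increments:
    - {"delta_pos": [-0.19, -0.06, 1], "dr": [0, 0, 0], "fingers": 0}
    - {"delta_pos": [0, 0, 1], "dr": [0, 0, 0], "fingers": 0}
    - {"delta_pos": [0, 0, 1], "dr": [0, 0, 0], "fingers": 0}
    - {"delta_pos": [0, 0, 0.6], "dr": [0, 0, 0], "fingers": 0}
    - {"delta_pos": [0, 0, 0.5], "dr": [0, 0, 0], "fingers": 0}
    - {"delta_pos": [0, 0, 0], "dr": [0, 0, 0], "fingers": 0}
    - {"delta_pos": [0, 0, 0], "dr": [0, 0, 0], "fingers": 0}
    - {"delta_pos": [0, 0, 0], "dr": [0, 0, 0], "fingers": 0}

```text
time: 15.9
tcp_pos: [575.8, -281.6, 72.9]
tool_rot: [3.04, -0.791, 0.001]
contact_force: [0.3, -0.7, -2.6]
finger_gap: 11.6
grasp_force: 20.0
```

Run:
```python
from plant import arm,cams
import cv2,numpy as np
from go import plan
plan()
f=[cams.grab_frame("side")["color"][:,:,::-1].astype(float) for _ in range(4)]
im=np.mean(f,0).astype(np.uint8); cv2.imwrite("pics/side3.png",im)
plan((576.1,-283,60,-.505))
c=im[132:182,266:321]; cv2.imwrite("pics/st3.png",cv2.resize(c,None,fx=12,fy=12,interpolation=cv2.INTER_CUBIC))
```

```text
t 15.9 p [ 575.827 -281.561   72.91 ] yaw -0.509 zaxis [ 0.001 -0.    -1.   ] F [ 0.302 -0.728 -2.592] gap 11.6 grip 20.0 q [ 0.301  0.799  0.185  1.666 -0.208  0.694 -1.488]
t 16.1 p [ 575.669 -281.424   72.824] yaw -0.509 zaxis [ 0.001 -0.    -1.   ] F [ 0.853  0.186 -3.168] gap 12.0 grip 20.0 q [ 0.301  0.799  0.185  1.667 -0.208  0.694 -1.488]
shift cm [0.114 0.117 1.282] then dr_z -0.004
```

View pics/st3.png

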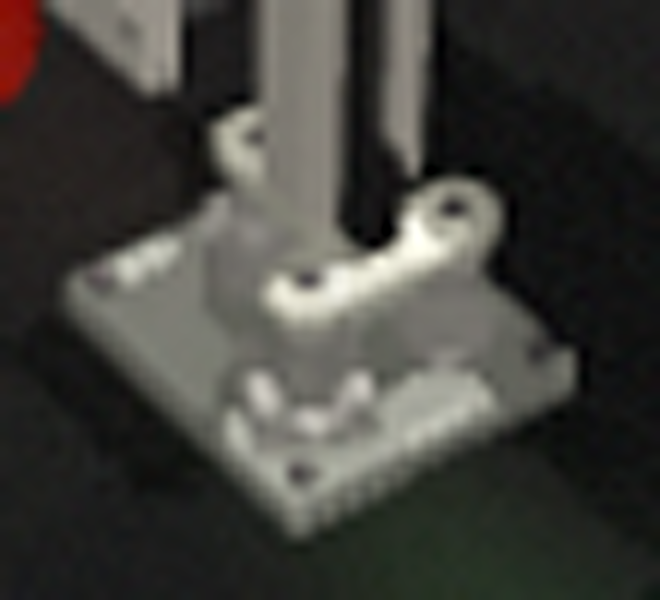

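Run:
```python
from h import *
np.set_printoptions(precision=2,suppress=True)
s=crop([(257,135),(308,279),(455,207)],266,132,12)
z=56.05
M=[[32,0,z],[-18,22,z],[-18,-22,z]]
for m,q in((M,s),(M[1:],s[1:])):
    p,r=fit({'side':(m,q)},[576,-283,-.5]); print(p,'\n',r.T)
for nm,c,w in(('sidebase',[603.25,-298.61],-.502),('joint',[604.07,-298.45],-.505)):
    u=np.array([np.cos(w),np.sin(w)]); print(nm,'target',np.array(c)-32*u)
```

```text
[ 576.18 -284.37   -0.5 ] 
 [[ 0.1   0.13 -0.24]
 [-0.09  0.08  0.01]]
[ 575.89 -285.01   -0.52] 
 [[ 0.07 -0.07]
 [-0.07  0.07]]
sidebase target [ 575.2  -283.21]
joint target [ 576.06 -282.97]
```

Call:
send_rows:
  increments:
    - {"delta_pos": [-0.11, -0.04, 0.3], "dr": [0, 0, 0], "fingers": 0}
    - {"delta_pos": [0, 0, 0.3], "dr": [0, 0, 0], "fingers": 0}
    - {"delta_pos": [0, 0, 0.3], "dr": [0, 0, 0], "fingers": 0}
    - {"delta_pos": [0, 0, 0.2], "dr": [0, 0, 0], "fingers": 0}
    - {"delta_pos": [0, 0, 0.1], "dr": [0, 0, 0], "fingers": 0}
    - {"delta_pos": [0, 0, 0], "dr": [0, 0, 0], "fingers": 0}
    - {"delta_pos": [0, 0, 0], "dr": [0, 0, 0], "fingers": 0}

```text
time: 16.8
tcp_pos: [575.7, -281.5, 60.9]
tool_rot: [3.039, -0.791, 0.004]
contact_force: [2.5, -2.0, -0.5]
finger_gap: 11.9
grasp_force: 20.0
```

```bash
python3 go.py; python3 -c "
from plant import arm
print(arm.read_state()['torque'])"
```

```text
t 16.8 p [ 575.7   -281.464   60.947] yaw -0.510 zaxis [ 0.002 -0.002 -1.   ] F [ 2.517 -2.043 -0.465] gap 11.9 grip 20.0 q [ 0.304  0.815  0.181  1.674 -0.212  0.669 -1.485]
[-0.67642995 -0.71386453 -0.02272257]
```

Call:
send_rows:
  increments:
    - {"delta_pos": [0.1, 0.02, 0], "dr": [0, 0, 0], "fingers": 0}
    - {"delta_pos": [0.1, 0.02, 0], "dr": [0, 0, 0], "fingers": 0}
    - {"delta_pos": [0, 0, 0], "dr": [0, 0, 0], "fingers": 0}
    - {"delta_pos": [0, 0, 0], "dr": [0, 0, 0], "fingers": 0}

```text
time: 17.2
tcp_pos: [576.1, -281.8, 60.5]
tool_rot: [-3.04, 0.791, 0.0]
contact_force: [1.3, -0.4, 0.4]
finger_gap: 11.7
grasp_force: 20.0
```

```bash
python3 go.py; python3 -c "
from plant import arm
print(arm.read_state()['torque'])"
```

```text
t 17.2 p [ 576.128 -281.761   60.502] yaw -0.509 zaxis [-0.  0. -1.] F [ 1.256 -0.434  0.367] gap 11.7 grip 20.0 q [ 0.304  0.817  0.181  1.669 -0.212  0.674 -1.485]
[-0.42737687 -0.27819025  0.04885668]
```

Call:
send_rows:
  increments:
    - {"delta_pos": [0.1, 0, 0], "dr": [0, 0, 0], "fingers": 0}
    - {"delta_pos": [0, 0, 0.05], "dr": [0, 0, 0], "fingers": 0}
    - {"delta_pos": [0, 0, 0], "dr": [0, 0, 0], "fingers": 0}
    - {"delta_pos": [0, 0, 0], "dr": [0, 0, 0], "fingers": 0}

```text
time: 17.6
tcp_pos: [576.8, -282.2, 59.8]
tool_rot: [-3.04, 0.791, 0.001]
contact_force: [0.7, -0.8, 1.0]
finger_gap: 11.8
grasp_force: 20.0
```

```bash
python3 go.py; python3 -c "
from plant import arm
print(arm.read_state()['torque'])"
```

```text
t 17.6 p [ 576.784 -282.198   59.764] yaw -0.509 zaxis [-0.001  0.    -1.   ] F [ 0.706 -0.842  0.959] gap 11.8 grip 20.0 q [ 0.305  0.819  0.181  1.667 -0.212  0.675 -1.485]
[-0.33014667 -0.12866877 -0.11618246]
```

Call:
send_rows:
  increments:
    - {"delta_pos": [0.08, 0.03, 0], "dr": [0, 0, 0], "fingers": 0}
    - {"delta_pos": [0, 0, 0.05], "dr": [0, 0, 0], "fingers": 0}
    - {"delta_pos": [0, 0, 0], "dr": [0, 0, 0], "fingers": 0}
    - {"delta_pos": [0, 0, 0], "dr": [0, 0, 0], "fingers": 0}

```text
time: 18.0
tcp_pos: [577.2, -282.7, 59.2]
tool_rot: [-3.04, 0.791, 0.002]
contact_force: [-0.8, -0.3, -1.2]
finger_gap: 11.9
grasp_force: 20.0
```

```bash
python3 go.py; python3 -c "
from plant import arm
print(arm.read_state()['torque'])"
```

```text
t 18.0 p [ 577.236 -282.656   59.222] yaw -0.509 zaxis [-0.001  0.001 -1.   ] F [-0.815 -0.31  -1.169] gap 11.9 grip 20.0 q [ 0.306  0.821  0.18   1.665 -0.212  0.676 -1.485]
[-0.16647624  0.21122432 -0.03115089]
```

Call:
send_rows:
  increments:
    - {"delta_pos": [0, 0, 0.04], "dr": [0, 0, 0], "fingers": 0}
    - {"delta_pos": [0, 0, 0.04], "dr": [0, 0, 0], "fingers": 0}
    - {"delta_pos": [0, 0, 0], "dr": [0, 0, 0], "fingers": 0}
    - {"delta_pos": [0, 0, 0], "dr": [0, 0, 0], "fingers": 0}

```text
time: 18.4
tcp_pos: [577.3, -282.9, 58.9]
tool_rot: [-3.04, 0.791, 0.001]
contact_force: [-3.0, 0.7, 2.7]
finger_gap: 11.9
grasp_force: 20.0
```

```bash
python3 go.py; python3 -c "
from plant import arm
print(arm.read_state()['torque'])"
```

```text
t 18.4 p [ 577.289 -282.914   58.855] yaw -0.509 zaxis [-0.001  0.    -1.   ] F [-3.006  0.681  2.719] gap 11.9 grip 20.0 q [ 0.306  0.822  0.18   1.665 -0.212  0.675 -1.484]
[ 0.00230986  0.62827538 -0.05609271]
```

Call:
send_rows:
  increments:
    - {"delta_pos": [-0.05, 0.02, 0], "dr": [0, 0, 0], "fingers": 0}
    - {"delta_pos": [0, 0, 0], "dr": [0, 0, 0], "fingers": 0}
    - {"delta_pos": [0, 0, 0], "dr": [0, 0, 0], "fingers": 0}

```text
time: 18.7
tcp_pos: [577.2, -282.9, 58.8]
tool_rot: [-3.04, 0.791, -0.0]
contact_force: [-2.2, -0.3, 2.8]
finger_gap: 11.7
grasp_force: 20.0
```

```bash
python3 go.py; python3 -c "
from plant import arm
print(arm.read_state()['torque'])"
```

```text
t 18.7 p [ 577.21  -282.876   58.782] yaw -0.509 zaxis [ 0. -0. -1.] F [-2.189 -0.335  2.752] gap 11.7 grip 20.0 q [ 0.306  0.821  0.18   1.666 -0.212  0.673 -1.484]
[-0.0346764   0.41647732 -0.02148577]
```

Call:
send_rows:
  increments:
    - {"delta_pos": [-0.03, 0, 0], "dr": [0, 0, 0], "fingers": 0}
    - {"delta_pos": [0, 0, 0], "dr": [0, 0, 0], "fingers": 0}
    - {"delta_pos": [0, 0, 0], "dr": [0, 0, 0], "fingers": 0}
    - {"delta_pos": [0, 0, 0], "dr": [0, 0, 0], "fingers": 0}
  newtons: 3

```text
time: 19.1
tcp_pos: [577.1, -282.8, 58.6]
tool_rot: [3.04, -0.791, 0.0]
contact_force: [-1.5, -0.8, -0.9]
finger_gap: 11.8
grasp_force: 3.0
```

```bash
python3 go.py
```

```text
t 19.1 p [ 577.06  -282.75    58.599] yaw -0.509 zaxis [ 0. -0. -1.] F [-1.459 -0.839 -0.903] gap 11.8 grip 3.0 q [ 0.306  0.821  0.18   1.667 -0.212  0.672 -1.484]
```

Now release and withdraw straight up, then move clear for a look.

Call:
send_rows:
  increments:
    - {"delta_pos": [0, 0, 0], "dr": [0, 0, 0], "fingers": 0.2}
    - {"delta_pos": [0, 0, 0], "dr": [0, 0, 0], "fingers": 0.3}
    - {"delta_pos": [0, 0, 0], "dr": [0, 0, 0], "fingers": 0.4}
    - {"delta_pos": [0, 0, 0], "dr": [0, 0, 0], "fingers": 0.4}
    - {"delta_pos": [0, 0, -1], "dr": [0, 0, 0], "fingers": 0.4}
    - {"delta_pos": [0, 0, -2], "dr": [0, 0, 0], "fingers": 0.4}
    - {"delta_pos": [0, 0, -3], "dr": [0, 0, 0], "fingers": 0.4}
    - {"delta_pos": [0, 0, -4], "dr": [0, 0, 0], "fingers": 0.4}
    - {"delta_pos": [0, 0, -4], "dr": [0, 0, 0], "fingers": 0.4}
    - {"delta_pos": [-3, 0, -2], "dr": [0, 0, 0], "fingers": 0.4}
    - {"delta_pos": [-4, 0, 0], "dr": [0, 0, 0], "fingers": 0.4}
    - {"delta_pos": [-4, 0, 0], "dr": [0, 0, 0], "fingers": 0.4}
    - {"delta_pos": [-2, 3, 0], "dr": [0, 0, 0], "fingers": 0.4}
    - {"delta_pos": [0, 4, 0], "dr": [0, 0, 0], "fingers": 0.4}
    - {"delta_pos": [0, 4, 0], "dr": [0, 0, 0], "fingers": 0.4}
    - {"delta_pos": [0, 4, 0], "dr": [0, 0, 0], "fingers": 0.4}
    - {"delta_pos": [0, 4, 0], "dr": [0, 0, 0], "fingers": 0.4}
    - {"delta_pos": [0, 0, 0], "dr": [0, 0, 0], "fingers": 0.4}
    - {"delta_pos": [0, 0, 0], "dr": [0, 0, 0], "fingers": 0.4}

```text
time: 21.0
tcp_pos: [370.2, -386.0, 219.3]
tool_rot: [3.039, -0.795, 0.001]
contact_force: [0.7, 1.0, 0.1]
finger_gap: 37.8
grasp_force: 0.0
```

Run:
```python
from plant import arm,cams
import cv2,numpy as np
f={n:np.mean([cams.grab_frame(n)["color"][:,:,::-1].astype(float) for _ in range(3)],0).astype(np.uint8) for n in("side","top")}
for n in f: cv2.imwrite(f"pics/{n}4.png",f[n])
def c(im,x,y,w,h,k): return cv2.resize(im[y:y+h,x:x+w],None,fx=k,fy=k,interpolation=cv2.INTER_CUBIC)
a=c(f["top"],355,180,44,50,8); b=c(f["side"],266,132,55,50,8)
cv2.imwrite("pics/end.png",np.hstack([a,b]))
```

```text
(no output)
```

View pics/end.png

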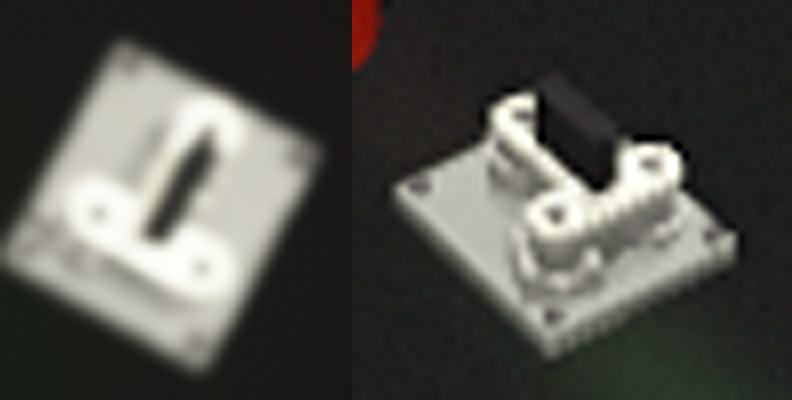

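```bash
python3 - <<'E'
from h import *
np.set_printoptions(precision=2,suppress=True)
s=crop([(521,115),(556,214),(651,163)],266,132,8,352)
for z in(41.7,):
    M=[[32,0,z],[-18,22,z],[-18,-22,z]]
    p,r=fit({'side':(M,s)},[576,-283,-.5]); u=np.array([np.cos(p[2]),np.sin(p[2])]); print('stage',p,'nose',p[:2]+32*u,'\n',r.T)
c=np.array([603.25,-298.61]);w=-.502;C,S=np.cos(w),np.sin(w)
W=[[*(c+[a*C-b*S,a*S+b*C]),41.7] for a,b in((0,0),(-50,22),(-50,-22))]
print('observed',s,'\nexpected',proj('side',W))
E
python3 go.py
```

```text
stage [ 577.38 -285.42   -0.49] nose [ 605.64 -300.44] 
 [[ 0.03  0.07 -0.1 ]
 [ 0.09 -0.16  0.08]]
observed [[286.69 145.94]
 [291.06 158.31]
 [302.94 151.94]] 
expected [[287.19 146.62]
 [291.38 158.82]
 [303.22 152.77]]
t 21.3 p [ 371.625 -384.156  218.778] yaw -0.507 zaxis [ 0.  0. -1.] F [-0.624 -0.627  0.794] gap 37.7 grip 0.0 q [ 0.578  0.474  0.251  1.846 -0.154  0.84  -1.173]
```

Run:
```python
from h import *
np.set_printoptions(precision=2,suppress=True)
B=np.array([[0,0,25.7,0],[-50,22,25.7,0],[-50,-22,17.7,0],[25,44,12,0],[25,-44,12,0],[-75,-44,12,0],[-75,44,12,0]])
t=crop([(239,153),(130,232),(226,293),(163,55),(362,160),(245,390),(40,275)],350,178,8)
s=crop([(551,88),(580,180),(662,147),(437,124),(597,42),(737,168),(573,260)],266,138,7,400)
hs=crop([(521,115),(556,214),(651,163)],266,132,8,352); ht=crop([(99,213),(202,267)],355,180,8)
H=np.array([(0,0),(-50,22),(-50,-22)])
for n,px,h,sel in(('side',s,hs,range(7)),('side',s,hs,range(6)),('side',s,hs,range(3)),('side',s,hs,[3,4,5]),('top',t,ht,range(7)),('top',t,ht,range(3)),('top',t,ht,range(3,7))):
    p,r=fit({n:(B[list(sel)],px[list(sel)])},[604,-298,-.5]); C,S=np.cos(p[2]),np.sin(p[2])
    W=np.c_[H@np.array([[C,S],[-S,C]])+p[:2],[41.7]*3]
    q,_=fit({n:(np.c_[H[-len(h):],[41.7]*len(h)],h)},[604,-298,-.5])
    print(n,'base',p,'stage-as-cone',q,'px diff',(h-proj(n,W)[-len(h):]).ravel())
```

```text
side base [ 603.1  -298.52   -0.5 ] stage-as-cone [ 605.64 -300.44   -0.49] px diff [-0.54 -0.71 -0.32 -0.54 -0.3  -0.88]
side base [ 603.26 -298.98   -0.5 ] stage-as-cone [ 605.64 -300.44   -0.49] px diff [-0.55 -0.61 -0.35 -0.43 -0.32 -0.76]
side base [ 603.24 -298.75   -0.5 ] stage-as-cone [ 605.64 -300.44   -0.49] px diff [-0.52 -0.65 -0.31 -0.48 -0.29 -0.82]
side base [ 603.23 -299.18   -0.5 ] stage-as-cone [ 605.64 -300.44   -0.49] px diff [-0.58 -0.57 -0.42 -0.38 -0.37 -0.7 ]
top base [ 604.23 -297.86   -0.51] stage-as-cone [ 604.4  -297.71   -0.49] px diff [ 0.14  0.17  0.23 -0.03]
top base [ 605.09 -298.12   -0.52] stage-as-cone [ 604.4  -297.71   -0.49] px diff [0.18 0.6  0.35 0.26]
top base [ 603.22 -297.86   -0.51] stage-as-cone [ 604.4  -297.71   -0.49] px diff [ 0.11 -0.17  0.19 -0.36]
```

The top view shows the stage home horizontally, with holes at (99,213) and (202,267). The side view, with holes at (521,115), (556,214) and (651,163), leaves about 1.5 mm of height in doubt. A gentle touch on the rib's top with closed fingers should settle it: home means contact at TCP z ≈ 83.7.

```bash
python3 go.py 576.5,-282.5,200,-.505 576.5,-282.5,90,-.505
```

```text
t 21.3 p [ 371.625 -384.156  218.778] yaw -0.507 zaxis [ 0.  0. -1.] F [-0.624 -0.627  0.794] gap 37.7 grip 0.0 q [ 0.578  0.474  0.251  1.846 -0.154  0.84  -1.173]
shift cm [ 12.974 -18.835   1.878] then dr_z -0.002
shift cm [ 0.  0. 11.] then dr_z 0.000
```

Call:
send_rows:
  increments:
    - {"delta_pos": [0, -3.8, 0], "dr": [0, 0, 0], "fingers": 0}
    - {"delta_pos": [0, -3.8, 0], "dr": [0, 0, 0], "fingers": 0}
    - {"delta_pos": [0, -3.8, 0], "dr": [0, 0, 0], "fingers": 0}
    - {"delta_pos": [0, -3.8, 0], "dr": [0, 0, 0], "fingers": 0}
    - {"delta_pos": [0, -3.64, 0], "dr": [0, 0, 0], "fingers": 0}
    - {"delta_pos": [3.3, 0, 0.5], "dr": [0, 0, 0], "fingers": 0}
    - {"delta_pos": [3.3, 0, 0.5], "dr": [0, 0, 0], "fingers": 0}
    - {"delta_pos": [3.3, 0, 0.5], "dr": [0, 0, 0], "fingers": 0}
    - {"delta_pos": [3.07, 0, 0.4], "dr": [0, 0, 0], "fingers": 0}
    - {"delta_pos": [0, 0, 3], "dr": [0, 0, 0], "fingers": 0}
    - {"delta_pos": [0, 0, 3], "dr": [0, 0, 0], "fingers": 0}
    - {"delta_pos": [0, 0, 3], "dr": [0, 0, 0], "fingers": 0}
    - {"delta_pos": [0, 0, 1.5], "dr": [0, 0, 0], "fingers": 0}
    - {"delta_pos": [0, 0, 0.5], "dr": [0, 0, 0], "fingers": 0}
    - {"delta_pos": [0, 0, 0], "dr": [0, 0, 0], "fingers": 0}
    - {"delta_pos": [0, 0, 0], "dr": [0, 0, 0], "fingers": 0}

```text
time: 22.9
tcp_pos: [576.9, -284.4, 91.1]
tool_rot: [3.04, -0.791, 0.004]
contact_force: [0.1, 0.6, -0.1]
finger_gap: 0.8
grasp_force: 0.0
```

```bash
python3 go.py 576.5,-282.5,85.5,-.505
```

```text
t 22.9 p [ 576.855 -284.383   91.102] yaw -0.509 zaxis [ 0.002 -0.001 -1.   ] F [ 0.108  0.573 -0.068] gap 0.8 grip 0.0 q [ 0.299  0.777  0.195  1.653 -0.206  0.73  -1.487]
shift cm [-0.123 -0.147  0.56 ] then dr_z -0.004
```

Call:
send_rows:
  increments:
    - {"delta_pos": [-0.12, -0.15, 0.3], "dr": [0, 0, 0], "fingers": 0}
    - {"delta_pos": [0, 0, 0.2], "dr": [0, 0, 0], "fingers": 0}
    - {"delta_pos": [0, 0, 0], "dr": [0, 0, 0], "fingers": 0}
    - {"delta_pos": [0, 0, 0], "dr": [0, 0, 0], "fingers": 0}

```text
time: 23.3
tcp_pos: [575.6, -282.1, 84.9]
tool_rot: [3.04, -0.791, 0.0]
contact_force: [-0.7, -1.0, 0.6]
finger_gap: 0.3
grasp_force: 0.0
```

Call:
send_rows:
  increments:
    - {"delta_pos": [0, 0, 0.1], "dr": [0, 0, 0], "fingers": 0}
    - {"delta_pos": [0, 0, 0], "dr": [0, 0, 0], "fingers": 0}
    - {"delta_pos": [0, 0, 0], "dr": [0, 0, 0], "fingers": 0}

```text
time: 23.6
tcp_pos: [575.7, -282.2, 83.9]
tool_rot: [3.04, -0.791, 0.001]
contact_force: [-0.3, 0.3, 2.0]
finger_gap: 0.5
grasp_force: 0.9
```

Call:
send_rows:
  increments:
    - {"delta_pos": [0, 0, 0.07], "dr": [0, 0, 0], "fingers": 0}
    - {"delta_pos": [0, 0, 0], "dr": [0, 0, 0], "fingers": 0}
    - {"delta_pos": [0, 0, 0], "dr": [0, 0, 0], "fingers": 0}

```text
time: 23.9
tcp_pos: [575.7, -282.2, 83.8]
tool_rot: [3.04, -0.791, 0.001]
contact_force: [-0.2, 0.8, 6.5]
finger_gap: 0.9
grasp_force: 3.0
```

Contact came at 83.85, against 83.7 expected, and it was firm, so the stage is fully home. I'll withdraw and do a last check.

Call:
send_rows:
  increments:
    - {"delta_pos": [0, 0, -0.5], "dr": [0, 0, 0], "fingers": 0}
    - {"delta_pos": [0, 0, -2], "dr": [0, 0, 0], "fingers": 0}
    - {"delta_pos": [0, 0, -4], "dr": [0, 0, 0], "fingers": 0}
    - {"delta_pos": [0, 0, -4], "dr": [0, 0, 0], "fingers": 0}
    - {"delta_pos": [0, 0, -3], "dr": [0, 0, 0], "fingers": 0}
    - {"delta_pos": [-3, 0, 0], "dr": [0, 0, 0], "fingers": 0}
    - {"delta_pos": [-4, 0, 0], "dr": [0, 0, 0], "fingers": 0}
    - {"delta_pos": [-4, 0, 0], "dr": [0, 0, 0], "fingers": 0}
    - {"delta_pos": [0, 4, 0], "dr": [0, 0, 0], "fingers": 0}
    - {"delta_pos": [0, 4, 0], "dr": [0, 0, 0], "fingers": 0}
    - {"delta_pos": [0, 4, 0], "dr": [0, 0, 0], "fingers": 0}
    - {"delta_pos": [0, 3, 0], "dr": [0, 0, 0], "fingers": 0}
    - {"delta_pos": [0, 0, 0], "dr": [0, 0, 0], "fingers": 0}
    - {"delta_pos": [0, 0, 0], "dr": [0, 0, 0], "fingers": 0}

```text
time: 25.3
tcp_pos: [406.0, -359.6, 217.9]
tool_rot: [-3.039, 0.794, 0.0]
contact_force: [0.0, 0.5, -0.1]
finger_gap: 0.6
grasp_force: 0.0
```

Run:
```python
from plant import cams
import cv2
cv2.imwrite("pics/final.png",cams.grab_frame("side")["color"][:,:,::-1])
```

```text
(no output)
```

View pics/final.png

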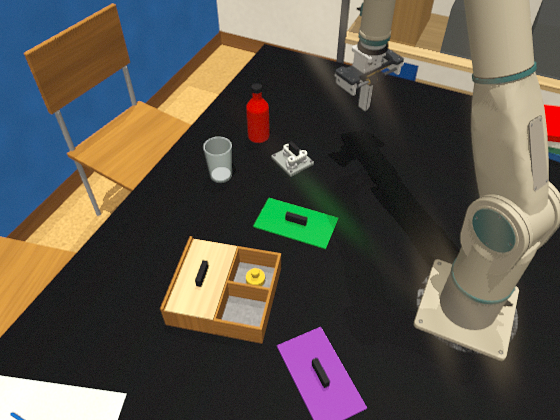

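The final side view shows the stage on the base at (295,155), the cover on the ledge at (202,272) and the weight in its pocket at (256,277). The bystanders are where they were and the arm is clear.

```bash
python3 -c "
from plant import arm
print(arm.job_done())"
```

```text
the job is handed in; nothing more can be done
None
```

The job is handed in at about 25 s: the cover is on the case's back ledge, and the stage top is released on the base with all three balls home, as a light touch on its rib confirmed (83.85 mm against 83.7 mm expected).

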